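# Lay up a wire frame in the welding jig

### The arm

A 6-joint arm with a two-finger parallel gripper is mounted at the origin on the work surface. World frame = base frame: x ahead of the robot, y to its left, z up, the work surface at z = 0. Lengths are in m, angles in rad, forces in N, time in s.
With the tool pointing down it reaches from about 0.35 to 0.975 m from the base axis. Payload 7.1 kg.
Tool frame: the origin (TCP) lies midway between the tips of the shut fingers; the grasp point (between the pads) lies 19 mm behind it; z points along the fingers, y is the line along which they close (so a half turn about z gives the same grasp; the last joint's range is limited). The gripper opens to 88 mm and grips with 3 to 60 N. Pads are 20 mm wide; open, the fingers measure 115 mm over their backs; the gripper's body (75 mm by 178 mm) begins 61 mm behind the grasp point.
Start: joints at [-1.135, 0.423, 1.63, -0, 1.089, -0.019], TCP at [0.275, -0.561, 0.223] pointing down, gripper open.
Joint ranges: [-3, 3], [-0.9, 2.11], [0.09, 2.58], [-1.31, 4.45], [0.11, 2.69], [-2.54, 2.54]. Speed limits (rad/s): [2.39, 2.39, 3.01, 3.14, 3.14, 3.14].

### API

Orientations are given as a unit quaternion [w, x, y, z].
In Python, from station import move_pose, movel, movej, command_gripper, wait, inverse_kinematics, read_camera, camera_info, MotionError, job_done, get_time, get_joint_pos, get_qvel, get_effort, get_tcp_pos, get_ee_rot, get_ft_force, get_ft_torque, get_grip_width, get_finger_force gives the robot as it stands. Calls block until the motion is done:
- move_pose(position, orientation): joint-space move of the TCP to a pose.
- movel(position, frame=None, v=0.15, until_force=None): straight line of the TCP; frame=None keeps the orientation; v is the mean speed in m/s. With until_force (N) it stops when the force on the tool has changed by that much, and returns True; else False.
- movej(angles): joint-space move.
- command_gripper(opening): opening from 0.0 (shut) to 1.0 (fully open); the grip force is fixed at half the most; returns when the fingers have stopped.
- wait(seconds).
- inverse_kinematics(position, orientation): joint angles nearest the present ones, or None.
- read_camera(name): name is "scene" or "top" or "wrist"; returns the picture (420x560x3 uint8, red, green, blue); there is no depth.
- camera_info(name): a dict with "intrinsics" (3x3 intrinsics, pixels), "dist" ([k1, k2, p1, p2, k3] as OpenCV has them; the pictures are not rectified), "T" (4x4, takes a point from camera to world coordinates); the wrist camera has in their place "tool_from_camera" (4x4, takes a point from camera to tool coordinates, whose origin is the TCP and whose axes are the flange's). Camera axes: x right, y up, looking along -z (the intrinsics and any distortion apply to the point x, -y, -z); pixel columns grow to the right and rows downward; lengths in m; the calibration is good to about 2 mm. A picture is of the moment at which its call begins: read the wrist's pose just before it. camera_info takes no time and is no camera call.
A pose or a line that the arm cannot do raises MotionError and nothing moves.
- job_done(): hands the job in; it is judged then, once.
Readings, each from a call of its own:
- get_time(): time.
- get_joint_pos(): joint angles.
- get_qvel(): joint speeds.
- get_effort(): joint torques, N m.
- get_tcp_pos(): TCP position.
- get_ee_rot(): TCP orientation.
- get_ft_force(): force on the tool from outside, world axes, zero at the start.
- get_ft_torque(): the same for the moment, N m.
- get_grip_width(): opening from 0.0 (shut) to 1.0 (fully open).
- get_finger_force(): force on a finger pad.
Only numpy, scipy, OpenCV 4.12 (cv2) and the standard library are available. Lean on these libraries where they do the work, as an engineer would, in place of code of your own. Each camera call takes 0.05 s, during which the arm holds its last target. There are 200 camera calls.

### The job

Lay up one wire frame in the welding jig: first the two long rails, each in the pair of V-rests painted like its ends (blue in blue, yellow in yellow), then the two short green-ended wires across on top of them, one in each pair of green rests. Each wire must lie home in both its V's and centred end to end; lower it in rather than dropping it. Leave the black bar and the copper rod where they are.

Things in the scene. Friction and masses are not known exactly. Their poses are not given: they have to be found in the camera images.
- rail_blue: the thick rail, bright steel with both ends (30 mm) painted blue, about 270 g: a straight round bar, 14 mm diameter, 230 mm long. Origin on its axis at the middle; x along it (both ends alike), y and z in any roll. It starts lying level across two wooden battens, tops 18 mm above the bench, about 48 mm either side of its middle.
- rail_yellow: the thin rail, bright steel with both ends (30 mm) painted yellow, about 140 g: a straight round bar, 10 mm diameter, 230 mm long. Origin on its axis at the middle; x along it (both ends alike), y and z in any roll. It starts lying level across two wooden battens, tops 18 mm above the bench, about 48 mm either side of its middle.
- cross_a: one of two identical short cross wires, bright steel with both ends (30 mm) painted green, about 100 g: a straight round bar, 10 mm diameter, 160 mm long. Origin on its axis at the middle; x along it (both ends alike), y and z in any roll. It starts lying level across two wooden battens, tops 18 mm above the bench, about 48 mm either side of its middle.
- cross_b: the other short cross wire, bright steel with green ends, about 100 g: a straight round bar, 10 mm diameter, 160 mm long. Origin on its axis at the middle; x along it (both ends alike), y and z in any roll. It starts lying level across two wooden battens, tops 18 mm above the bench, about 48 mm either side of its middle.
- rest_blue: a pair of fixed blue V-blocks on the grey jig plate (250 x 200 x 12 mm), for the blue-ended rail. Origin: the middle of the axis of a wire lying home, 43 mm above the bench, midway between the blocks; x level, along the wire; z up. Blocks at x = +-92 mm, 16 mm thick; 90 degree V, mouth 30 mm wide, rims 5 mm above the origin; no end stops.
- rest_yellow: a pair of fixed yellow V-blocks on the grey jig plate (250 x 200 x 12 mm), for the yellow-ended rail. Origin: the middle of the axis of a wire lying home, 45 mm above the bench, midway between the blocks; x level, along the wire; z up. Blocks at x = +-92 mm, 16 mm thick; 90 degree V, mouth 30 mm wide, rims 8 mm above the origin; no end stops; parallel to the blue pair, 70 mm away.
- rest_green_1: a pair of fixed green V-blocks on the grey jig plate (250 x 200 x 12 mm), for a cross wire. Origin: the middle of the axis of a wire lying home, 55.3 mm above the bench, midway between the blocks; x level, along the wire; z up. Blocks at x = +-70 mm, 16 mm thick; 90 degree V, mouth 30 mm wide, rims 8 mm above the origin; no end stops; square to the rails.
- rest_green_2: the second pair of green V-blocks, for the other cross wire: like rest_green_1 in every size and axis, parallel to it and 96 mm away (48 mm either side of the jig's middle). Its wire too lies across and just on top of both rails. Between all blocks the fingers have free room below a wire, at its middle, down to the plate.
- black_bar: a black bar that does not belong to the frame, 16 mm diameter, 190 mm long, lying among the wires on the battens (all six side by side, about 58 mm apart centre to centre). Origin on its axis at the middle, x along it. To be left alone.
- copper_rod: a plain copper-coloured rod that does not belong to the frame, 12 mm diameter, 130 mm long, lying among the wires on the battens. Origin on its axis at the middle, x along it. To be left alone.
Mind the look-alikes: they are no part of the job. Leave any red look-alike of the rail_blue alone.

How it is judged:
By the outcome, as a careful person would: the job done as asked, in the order asked, and still so for the second after the job is handed in, with the robot touching nothing.
It also fails if it takes over 106 s, if anything falls off the work surface, if the arm or the gripper's body presses on something with over 40 N, if the wrist force passes 120 N, or if a joint passes its speed limit or range.

## Working session

There is one attempt and no reset: what is moved stays moved. The work goes in short steps, each a Python script; the robot and the scene stay as the last script left them, time stands still between calls to the robot, and variables do not carry over. Pictures are saved under pics/ and viewed, at most 14 in all, crops included, and the job is handed in when it is done.

```bash
mkdir -p pics; ls; python3 - <<'E'
from station import *
import cv2,numpy as np
np.set_printoptions(precision=4,suppress=True)
for n in ["scene","top","wrist"]:
    im=read_camera(n); cv2.imwrite(f"pics/{n}0.png",im[:,:,::-1]); print(n,camera_info(n))
print(get_time(),get_ee_rot(),get_tcp_pos())
E
```

```text
pics
scene {'intrinsics': array([[379.4883,   0.    , 275.4339],
       [  0.    , 379.4883, 203.1884],
       [  0.    ,   0.    ,   1.    ]]), 'dist': array([-0.0285,  0.    ,  0.    ,  0.    ,  0.    ]), 'T': array([[ 0.2727, -0.5814,  0.7666,  1.1317],
       [ 0.962 ,  0.154 , -0.2254, -0.1817],
       [ 0.013 ,  0.7989,  0.6013,  0.6048],
       [ 0.    ,  0.    ,  0.    ,  1.    ]])}
top {'intrinsics': array([[534.7479,   0.    , 279.6561],
       [  0.    , 534.7479, 209.4527],
       [  0.    ,   0.    ,   1.    ]]), 'dist': array([-0.0561,  0.    ,  0.    ,  0.    ,  0.    ]), 'T': array([[ 0.0067,  0.9895, -0.1444,  0.3121],
       [-0.9999,  0.0053, -0.0097, -0.0092],
       [-0.0089,  0.1444,  0.9895,  1.1774],
       [ 0.    ,  0.    ,  0.    ,  1.    ]])}
wrist {'intrinsics': array([[350.7876,   0.    , 276.1692],
       [  0.    , 350.7876, 206.39  ],
       [  0.    ,   0.    ,   1.    ]]), 'dist': array([-0.0897,  0.    ,  0.    ,  0.    ,  0.    ]), 'tool_from_camera': array([[-0.0006,  0.9599,  0.2803,  0.0767],
       [ 1.    ,  0.0008, -0.0005,  0.0005],
       [-0.0007,  0.2803, -0.9599, -0.1621],
       [ 0.    ,  0.    ,  0.    ,  1.    ]])}
0.15 [-0.0006  0.9743  0.2255 -0.0001] [ 0.2744 -0.5611  0.2221]
```

View pics/top0.png

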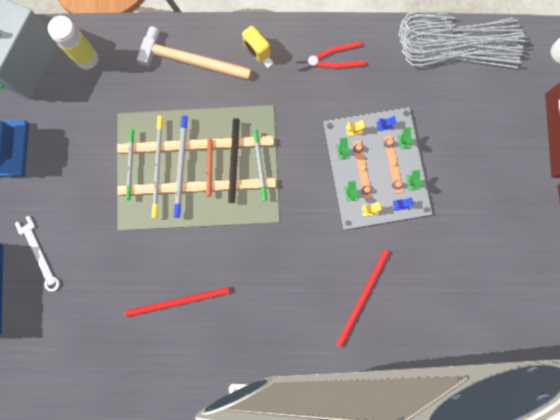

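View pics/scene0.png

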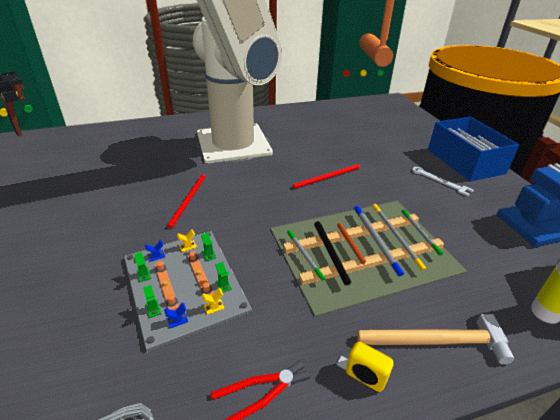

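The top view shows the wires on the battens, left to right: green (130,165), yellow (158,167), blue (181,167), copper (210,166), black (235,160), green (260,165). The jig is at (379,167). Two all-red bars, at (177,302) and (363,298), are the look-alikes. Next I'll take wrist views of both areas.

```bash
cat > h.py <<'E'
from station import *
import cv2,numpy as np
from scipy.spatial.transform import Rotation as R
np.set_printoptions(precision=4,suppress=True)
def down(yaw):  # tool down, tool x axis at angle yaw in world
    q=(R.from_euler('z',yaw)*R.from_quat([1,0,0,0])).as_quat(); return [q[3],q[0],q[1],q[2]]
def shot(n,name):
    p=np.array(get_tcp_pos()); q=get_ee_rot(); im=read_camera(n); ci=camera_info(n)
    if n=="wrist":
        A=np.eye(4); A[:3,:3]=R.from_quat([q[1],q[2],q[3],q[0]]).as_matrix(); A[:3,3]=p; T=A@ci["tool_from_camera"]
    else: T=ci["T"]
    cv2.imwrite(f"pics/{name}.png",im[:,:,::-1]); np.savez(f"pics/{name}.npz",im=im,T=T,K=ci["intrinsics"],d=ci["dist"])
def load(name): return np.load(f"pics/{name}.npz")
def ray(s,px):
    u=cv2.undistortPoints(np.array(px,float).reshape(-1,1,2),s["K"],s["d"])[:,0]
    d=np.c_[u[:,0],-u[:,1],-np.ones(len(u))]@s["T"][:3,:3].T
    return s["T"][:3,3],d
def onplane(s,px,z):
    o,d=ray(s,px); return o+d*((z-o[2])/d[:,2])[:,None]
def tri(s1,p1,s2,p2):
    o1,d1=ray(s1,[p1]);o2,d2=ray(s2,[p2]);d1=d1[0];d2=d2[0]
    t=np.linalg.lstsq(np.c_[d1,-d2],o2-o1,rcond=None)[0]
    a=o1+t[0]*d1;b=o2+t[1]*d2; return (a+b)/2,np.linalg.norm(a-b)
H={'blue':(105,130),'yellow':(22,32),'green':(45,80)}
def blobs(s,c,mn=25):
    hsv=cv2.cvtColor(s["im"],cv2.COLOR_RGB2HSV); lo,hi=H[c]
    m=cv2.inRange(hsv,(lo,130,50),(hi,255,255))
    n,l,st,ce=cv2.connectedComponentsWithStats(m)
    return [(ce[i],st[i],(l==i)) for i in range(1,n) if st[i,4]>=mn]
E
python3 - <<'E'
from h import *
for k,(x,y) in {'j1':(.55,-.28),'j2':(.55,-.16),'b1':(.55,.12),'b2':(.55,.24)}.items():
    move_pose([x,y,.25],down(0)); wait(.2); shot("wrist",k)
print(get_time())
for k in ['j1','j2','b1','b2']:
    s=load(k)
    for c in H:
        print(k,c,[(b[0].round(1),b[1][2:5]) for b in blobs(s,c)])
a=[cv2.imread(f"pics/{k}.png") for k in ['j1','b1']]
E
```

```text
4.8
j1 blue [(array([226.9,  57.1]), array([ 41,  28, 810], dtype=int32)), (array([259.9, 222.4]), array([ 35,  29, 697], dtype=int32))]
j1 yellow [(array([160.8,  70. ]), array([ 47,  28, 856], dtype=int32)), (array([201. , 232.8]), array([ 38,  30, 698], dtype=int32))]
j1 green [(array([268.4,  91.7]), array([ 24,  40, 716], dtype=int32)), (array([138.1, 118.1]), array([ 41,  39, 965], dtype=int32)), (array([284.6, 183.6]), array([ 23,  42, 656], dtype=int32)), (array([161.4, 204.3]), array([ 37,  42, 837], dtype=int32)), (array([ 14.3, 204.3]), array([ 15,  25, 197], dtype=int32))]
j2 blue [(array([344.5,  57.3]), array([ 41,  28, 817], dtype=int32)), (array([364.2, 222.5]), array([ 37,  29, 722], dtype=int32))]
j2 yellow [(array([277.2,  69.2]), array([ 39,  27, 766], dtype=int32)), (array([304.5, 233.5]), array([ 34,  31, 706], dtype=int32))]
j2 green [(array([384. ,  94.2]), array([ 35,  40, 941], dtype=int32)), (array([75.6, 91.2]), array([ 16,  28, 239], dtype=int32)), (array([251.7, 117.4]), array([ 26,  39, 726], dtype=int32)), (array([392.3, 184.1]), array([ 33,  42, 858],
[... 740 characters left out ...]
.7, 204.9]), array([ 41,  42, 936], dtype=int32)), (array([345.3, 204.8]), array([ 10,  24, 186], dtype=int32)), (array([ 91.1, 205.8]), array([ 11,  24, 194], dtype=int32))]
b2 blue [(array([294.4,  54.7]), array([ 14,  31, 394], dtype=int32)), (array([285.4, 237.9]), array([ 12,  25, 270], dtype=int32))]
b2 yellow [(array([241.3,  56.1]), array([ 10,  29, 261], dtype=int32)), (array([243.2, 237.3]), array([  9,  24, 194], dtype=int32))]
b2 green [(array([183.4,  87.6]), array([ 10,  28, 242], dtype=int32)), (array([442.2,  90.2]), array([ 11,  28, 245], dtype=int32)), (array([190.7, 205.5]), array([  9,  25, 189], dtype=int32)), (array([445.8, 204.7]), array([  9,  24, 194], dtype=int32))]
```

View pics/j1.png

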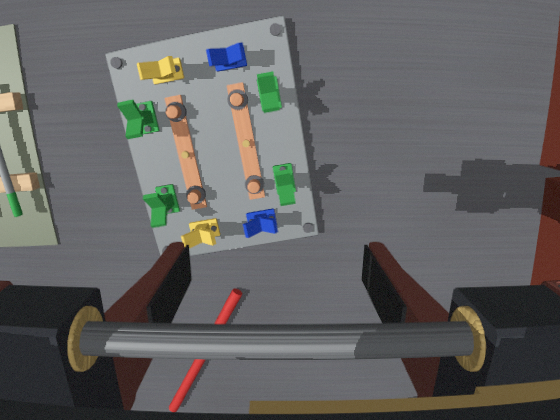

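View pics/b1.png

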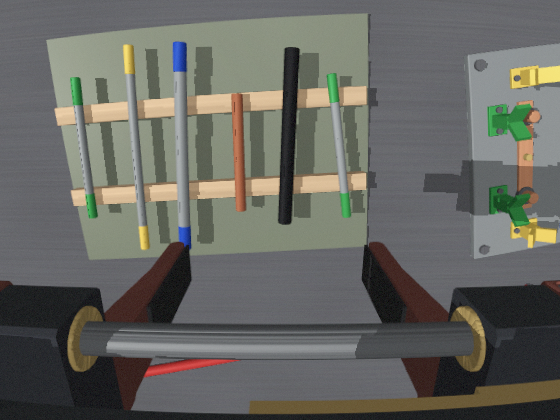

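The wrist views show the jig plate with its eight V-blocks: blue (227,57) and (260,222), yellow (161,70) and (201,233), and green (268,92), (285,184), (138,118) and (161,204). The battens hold the six bars. The fingers may cut off the near ends, so I'll take two more views from further back and fit the poses.

```bash
python3 - <<'E'
from h import *
for k,(x,y) in {'b3':(.50,.24),'b4':(.50,.12),'j3':(.50,-.16),'j4':(.50,-.28)}.items():
    move_pose([x,y,.25],down(0)); wait(.2); shot("wrist",k)
print(get_time())
def near(bs,s,p,z):
    P=[onplane(s,[b[0]],z)[0,:2] for b in bs]; i=np.argmin([np.linalg.norm(q-p) for q in P]); return bs[i]
A,B=load('b3'),load('b4')
for c in H:
    ba,bb=blobs(A,c),blobs(B,c)
    for b in ba:
        p=onplane(A,[b[0]],.025)[0,:2]; m=near(bb,B,p,.025); X,e=tri(A,b[0],B,m[0])
        print('wire',c,b[0].round(),b[1][4],m[1][4],p,onplane(B,[m[0]],.025)[0,:2],X,round(e,4))
A,B=load('j3'),load('j4')
for c in H:
    ba,bb=blobs(A,c,300),blobs(B,c,300)
    for b in ba:
        p=onplane(A,[b[0]],.045)[0,:2]; m=near(bb,B,p,.045); X,e=tri(A,b[0],B,m[0])
        print('rest',c,b[0].round(),b[1][4],m[1][4],X,round(e,4))
a=cv2.imread('pics/j3.png'); print(a.shape)
a=a[60:310,210:450]; cv2.imwrite('pics/j3c.png',cv2.resize(a,None,fx=2.4,fy=2.4,interpolation=cv2.INTER_CUBIC))
E
```

```text
8.3
wire blue [296.  10.] 272 282 [0.6733 0.2191] [0.6736 0.2191] [0.6734 0.2191 0.025 ] 0.0003
wire blue [287. 197.] 300 298 [0.476  0.2272] [0.476  0.2271] [0.4758 0.2272 0.0244] 0.0
wire yellow [242.  10.] 205 225 [0.6733 0.2741] [0.6742 0.2734] [0.6743 0.2743 0.0226] 0.0009
wire yellow [243. 197.] 214 206 [0.4765 0.2771] [0.4763 0.2764] [0.4757 0.2774 0.0225] 0.0001
wire green [182.  38.] 261 271 [0.647  0.3366] [0.6464 0.3359] [0.647  0.3371 0.023 ] 0.0006
wire green [447.  43.] 251 237 [0.645  0.0585] [0.6462 0.058 ] [0.6458 0.0579 0.0237] 0.0011
wire green [189. 163.] 209 217 [0.5156 0.3369] [0.516  0.3363] [0.5155 0.3373 0.0232] 0.0005
wire green [452. 164.] 220 212 [0.5159 0.0391] [0.5161 0.0386] [0.5158 0.0382 0.0233] 0.0002
rest blue [347.   9.] 752 719 [ 0.672  -0.231   0.0295] 0.0006
rest blue [369. 181.] 745 693 [ 0.4964 -0.263   0.0328] 0.0001
rest yellow [280.  18.] 951 1012 [ 0.6623 -0.1634  0.0356] 0.0
rest yellow [308. 192.] 724 729 [ 0.4843 -0.1946  0.0349] 0.0002
rest green [390.  43.] 1064 829 [ 0.6396 -0.2733  0.0383] 0.0008
rest green [253.  66.] 780 1046 [ 0.6155 -0.1364  0.0385] 0.0006
rest green [399. 138.] 903 668 [ 0.5433 -0.2905  0.0372] 0.0008
rest green [270. 161.] 671 867 [ 0.5198 -0.1532  0.0392] 0.0007
(420, 560, 3)
```

View pics/j3c.png

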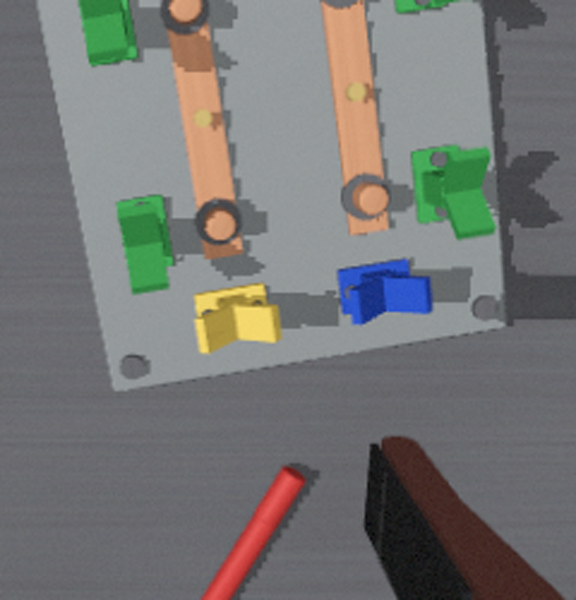

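```bash
python3 - <<'E'
from h import *
# plate
for k in ['j1','j2']:
    s=load(k); hsv=cv2.cvtColor(s["im"],cv2.COLOR_RGB2HSV)
    m=cv2.inRange(hsv,(80,8,95),(125,60,200)); m=cv2.morphologyEx(m,cv2.MORPH_OPEN,np.ones((3,3)))
    c=max(cv2.findContours(m,cv2.RETR_EXTERNAL,cv2.CHAIN_APPROX_NONE)[0],key=cv2.contourArea)[:,0]
    P=onplane(s,cv2.convexHull(c)[:,0],.012)[:,:2]; print(k,len(c),cv2.minAreaRect((P*1000).astype(np.float32)))
# far ends from b1,b2
A,B=load('b1'),load('b2')
for c in H:
    for b in blobs(A,c,150):
        for m in blobs(B,c,150):
            X,e=tri(A,b[0],B,m[0])
            if e<.004 and 0<X[2]<.05 and X[1]>0: print(c,b[1][4],m[1][4],X,round(e,4))
# rim heights: per-row edge triangulation
A,B=load('j3'),load('j4')
for c in H:
    for b in blobs(A,c,300):
        for m in blobs(B,c,300):
            if abs(b[0][1]-m[0][1])>4 or not .02<tri(A,b[0],B,m[0])[0][2]<.05: continue
            z=[]
            for r in range(int(b[0][1])-20,int(b[0][1])+20):
                if r<0:continue
                xa,xb=np.where(b[2][r])[0],np.where(m[2][r])[0]
                if len(xa)>3 and len(xb)>3:
                    for f in (np.min,np.max): z.append(tri(A,(f(xa),r),B,(f(xb),r))[0][2])
            print('rim',c,b[0].round(),np.percentile(z,[80,90,100]).round(4))
E
```

```text
j1 7806 ((547.1019897460938, -262.450927734375), (711.365234375, 399.1942138671875), 89.27762603759766)
j2 8975 ((556.9635009765625, -266.1717529296875), (405.31317138671875, 543.2347412109375), 3.9912619590759277)
blue 381 394 [0.6779 0.2189 0.0261] 0.0001
blue 212 270 [0.4759 0.2272 0.0227] 0.0026
yellow 278 261 [0.677  0.2741 0.0234] 0.0001
yellow 189 194 [0.4756 0.2773 0.0232] 0.0001
green 243 245 [0.6452 0.0582 0.0244] 0.0014
green 242 242 [0.646  0.3369 0.0234] 0.0
green 186 194 [0.5155 0.0381 0.0233] 0.0003
green 194 189 [0.5152 0.3371 0.0237] 0.0002
rim blue [347.   9.] [0.0378 0.0434 0.0471]
rim blue [369. 181.] [0.045  0.0456 0.0973]
rim yellow [280.  18.] [0.0501 0.0505 0.0564]
rim yellow [308. 192.] [0.0494 0.0503 0.0539]
rim green [390.  43.] [0.0549 0.058  0.0633]
rim green [253.  66.] [0.0591 0.0617 0.0673]
rim green [399. 138.] [0.057  0.0596 0.0704]
rim green [270. 161.] [0.0566 0.06   0.0633]
```

```bash
cat >> h.py <<'E'
def pick(mid,ang,zax,dz=.017):
    q=down(np.radians(ang)); command_gripper(.4)
    move_pose([mid[0],mid[1],.11],q); movel([mid[0],mid[1],zax-dz],v=.12)
    command_gripper(0.); g=get_grip_width(); movel([mid[0],mid[1],.12],v=.15)
    print('grip mm',round(g*88,1),round(get_grip_width()*88,1),'ff',get_finger_force(),'t',get_time())
def place(mid,ang,zax,dz=.017):
    q=down(np.radians(ang)); z=zax-dz
    move_pose([mid[0],mid[1],.12],q); movel([mid[0],mid[1],z+.014],v=.1); wait(.2)
    hit=movel([mid[0],mid[1],z-.002],v=.02,until_force=5); wait(.2)
    print('hit',hit,'tcp err',np.array(get_tcp_pos())-[mid[0],mid[1],z],'F',np.array(get_ft_force()),'M',np.array(get_ft_torque()))
E
python3 - <<'E'
from h import *
s=load('j1');a=onplane(s,[(107,52),(285,17),(318,232)],.012)[:,:2]
s=load('j3');b=onplane(s,[(257.1,222.5),(420,195.8)],.012)[:,:2]
print(a,b,'centres',(a[0]+a[2])/2,(a[1]+b[0])/2,(a[0]+b[1])/2)
pick((.5769,.2230),-2.35,.025)
shot("scene","s1")
E
```

```text
[[ 0.6859 -0.097 ]
 [ 0.7172 -0.2912]
 [ 0.4773 -0.3323]] [[ 0.4404 -0.1366]
 [ 0.474  -0.3317]] centres [ 0.5816 -0.2146] [ 0.5788 -0.2139] [ 0.58   -0.2143]
grip mm 13.5 13.0 ff 29.999411702156067 t 13.5333
```

```bash
cat >> h.py <<'E'
C=np.array([.5797,-.2137]); TH=9.8
u=np.array([np.cos(np.radians(TH)),np.sin(np.radians(TH))]); n=np.array([-u[1],u[0]])
E
python3 - <<'E'
from h import *
place(C-.035*n,TH,.043); shot("scene","s2"); shot("wrist","w2"); print(get_time())
a=cv2.imread('pics/s2.png')[200:360,100:300]; b=cv2.imread('pics/w2.png')
cv2.imwrite('pics/v2.png',np.hstack([cv2.resize(a,(500,400),interpolation=cv2.INTER_CUBIC),cv2.resize(b[:,150:450],(285,400))]))
E
```

```text
hit True tcp err [-0.0004  0.0007  0.001 ] F [1.7582 3.251  4.6603] M [ 0.5501 -0.2789  0.039 ]
17.375
```

View pics/v2.png

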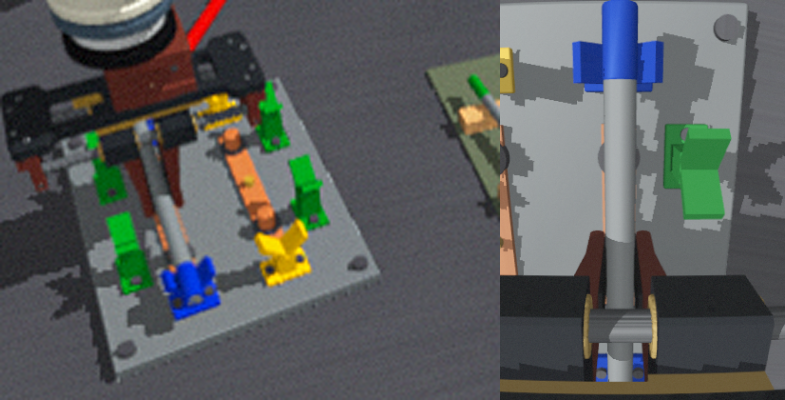

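```bash
cat >> h.py <<'E'
def release(mid):
    command_gripper(.4); p=get_tcp_pos(); movel([p[0],p[1],.12],v=.15)
def look(name,dx=-.08):
    for i,dy in enumerate((.04,)):
        move_pose([C[0]+dx,C[1]+dy,.25],down(0)); wait(.2); shot("wrist",name)
def tips(name,c,z,d,side):  # extent of colour c along d near the axis line
    s=load(name); out=[]
    m=sum(b[2] for b in blobs(s,c,60)); v,x=np.where(m)
    P=onplane(s,np.c_[x,v],z)[:,:2]-C; a,o=P@d,P@np.array([-d[1],d[0]])
    k=(abs(o-side)<.004)&(abs(a)<.16); a=a[k]
    ends=[(a.max()),(a.min())]
    lat=[np.mean((P@np.array([-d[1],d[0]]))[(abs(P@d-e)<.008)&(abs(o-side)<.012)]) for e in ends]
    print(name,c,'ends',np.round(ends,4),'centre off',round(sum(ends)/2,4),'len',round(ends[0]-ends[1],4),'lat',np.round(lat,4))
E
python3 - <<'E'
from h import *
release(0); look("v3"); tips("v3","blue",.043,u,-.035); print(get_time())
pick((.5764,.2757),-.93,.023)
E
```

```text
v3 blue ends [ 0.0916 -0.1171] centre off -0.0128 len 0.2088 lat [-0.0339 -0.0349]
19.675
grip mm 9.2 9.1 ff 29.99961107969284 t 24.0917
```

View pics/v3.png

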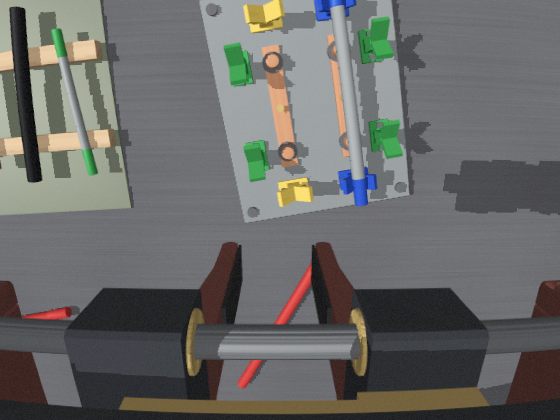

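The blue rail is in its V's, with its near tip at (361,200). The far tip is out of view. I'll place the yellow rail, then check both ends from further forward.

```bash
python3 - <<'E'
from h import *
place(C+.035*n,TH,.045); release(0); look("v4",-.035)
for c,z,s in (("blue",.043,-.035),("yellow",.045,.035)): tips("v4",c,z,u,s)
print(get_time())
E
```

```text
hit True tcp err [-0.0002  0.0004  0.0012] F [0.5865 1.0705 3.7847] M [ 0.4283 -0.2333 -0.039 ]
v4 blue ends [ 0.1153 -0.1179] centre off -0.0013 len 0.2332 lat [-0.034  -0.0345]
v4 yellow ends [ 0.1152 -0.1168] centre off -0.0008 len 0.2319 lat [0.0354 0.0356]
29.9167
```

View pics/v4.png

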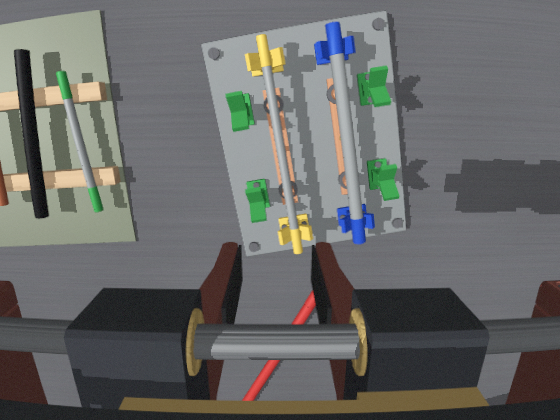

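Both rails are home and centred to about 1 mm: yellow ends at (264,40) and (297,248), blue ends at (334,30) and (359,238). Next are the cross wires.

```bash
python3 - <<'E'
from h import *
pick((.5806,.0481),8.7,.0233)
m=C+.048*u
for a in (TH-90,TH+90):
    q=inverse_kinematics([m[0],m[1],.12],down(np.radians(a))); print(a,q,get_joint_pos())
    if q is not None: break
place(m,a,.0553); release(0); print(get_time())
pick((.5807,.3371),-.1,.0233)
m=C-.048*u; place(m,a,.0553); print(get_time())
E
```

```text
grip mm 9.1 9.2 ff 29.999727308750153 t 33.625
-80.2 None [ 0.0622  0.4981  1.7935 -0.      0.8515  1.4812]
99.8 [-0.3348  0.5934  1.6111 -0.      0.937  -0.5058] [ 0.0622  0.4981  1.7935 -0.      0.8515  1.4812]
hit True tcp err [-0.0004  0.      0.0005] F [-0.9457 -0.4288  5.1605] M [-0.1097 -0.0087  0.104 ]
38.525
grip mm 8.9 9.4 ff 29.99975949525833 t 43.4083
hit True tcp err [-0.0004  0.      0.0006] F [-0.5106 -1.3774  4.6815] M [-0.1223  0.0127  0.0648]
47.55
```

```bash
python3 - <<'E'
from h import *
release(0); look("v5",-.035)
for c,z,s in (("blue",.043,-.035),("yellow",.045,.035)): tips("v5",c,z,u,s)
for s in (.048,-.048): tips("v5","green",.0553,n,-s)
shot("scene","s5"); print(get_time())
a=cv2.imread('pics/s5.png')[210:360,100:270]; b=cv2.imread('pics/v5.png')[:270,180:440]
cv2.imwrite('pics/v5c.png',np.hstack([cv2.resize(x,(400,400),interpolation=cv2.INTER_CUBIC) for x in (a,b)]))
E
```

```text
v5 blue ends [ 0.1154 -0.1182] centre off -0.0014 len 0.2336 lat [-0.0342 -0.0348]
v5 yellow ends [ 0.1151 -0.1163] centre off -0.0006 len 0.2314 lat [0.0354 0.0354]
v5 green ends [ 0.0793 -0.081 ] centre off -0.0008 len 0.1602 lat [-0.0482 -0.0479]
v5 green ends [ 0.0791 -0.0814] centre off -0.0012 len 0.1605 lat [0.0479 0.0476]
50.7583
```

View pics/v5c.png

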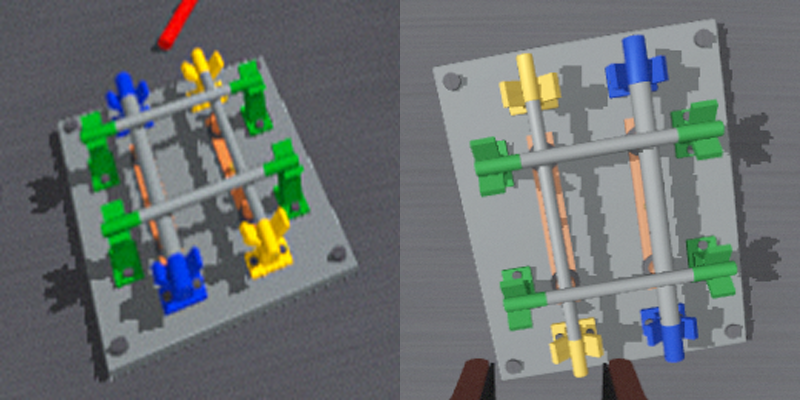

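All four wires sit in their own V's and are centred within about 1 mm. The crosses lie on top of the rails, with ends at about (480,167) to (718,130) and (510,303) to (735,268). I'm handing in.

```bash
python3 -c "
from station import *
print(job_done(),get_time())"
```

```text
the job is handed in; nothing more can be done
the job is handed in; nothing more can be done
```

The frame is laid up and handed in at about 51 s: blue and yellow rails first, then both green cross wires on top, each in its own V's and measured centred to about 1 mm; I did not touch the black bar, the copper rod or the red bars.

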